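Make up two microscope kits

TASK

Make up the two microscope kits, one thing to a compartment, each standing upright on the compartment's floor. In the two-compartment tray, counted from the end with the pull tab: the short wide objective, then the eyepiece; in the three-compartment tray, also from the tab: the oil bottle, the long slim objective, the staining jar. Leave the specimen jar and the beaker standing where they are.

Things in the scene. Friction and masses are not known exactly. Their poses are not given: they have to be found in the camera images.
- tray_two: White plastic kit tray, fixed to the bench, open on top: a row of two square compartments along its x axis, each 60 x 60 mm inside, centres at x = +32 (next to the tab) and -32 mm (y = 0). Walls 4 mm thick, their top 12 mm above the bench; compartment floor 4 mm above the bench, so 8 mm deep. Outside 132 x 68 mm. A flat pull tab (30 mm wide, standing out 21 mm, with a black dot) at its +x end only. Origin: centre of the underside, on the bench.
- tray_three: White plastic kit tray, fixed to the bench, open on top: a row of three square compartments along its x axis, each 60 x 60 mm inside, centres at x = +64 (next to the tab), 0 and -64 mm (y = 0). Walls 4 mm thick, their top 12 mm above the bench; compartment floor 4 mm above the bench, so 8 mm deep. Outside 196 x 68 mm. A flat pull tab (30 mm wide, standing out 21 mm, with a black dot) at its +x end only. Origin: centre of the underside, on the bench.
- short_objective: Short wide microscope objective of bright steel, standing nose up: cylinder 40 mm in diameter up to 38 mm, then a cone to a 20 mm nose at 46 mm total height; about 0.11 kg. Origin: centre of the underside; z up along its axis.
- long_objective: Long slim microscope objective of bright steel, standing nose up: cylinder 28 mm in diameter up to 54 mm, then a cone to a 10 mm nose at 70 mm total height; about 0.12 kg. Origin: centre of the underside; z up along its axis.
- eyepiece: Microscope eyepiece standing on its aluminium tube (30 mm in diameter, up to 20 mm), with a black head 38 mm in diameter from 20 mm to 46 mm total height and a lens on top; about 0.09 kg. Origin: centre of the underside; z up along its axis.
- stain_jar: White porcelain staining jar with flush lid (lid does not come off): rectangular block 44 mm along its x, 40 mm along its y, 58 mm high; about 0.14 kg; fits a compartment with its sides about square to the walls. Origin: centre of the underside; z up along its axis.
- oil_bottle: Small amber glass immersion-oil bottle with paper label: body 34 mm in diameter up to 46 mm, short shoulder, black cap 20 mm in diameter up to 64 mm total height; about 0.07 kg. Origin: centre of the underside; z up along its axis.
- specimen_jar: Bystander, loose among the stock: clear specimen jar 42 mm in diameter with a white lid 45 mm in diameter, 48 mm high. To be left alone. Origin: centre of the underside; z up along its axis.
- beaker: Bystander, loose among the stock: small open empty glass beaker, 44 mm in diameter at the rim, 56 mm high. To be left alone. Origin: centre of the underside; z up along its axis.
Not all that is in view belongs to the job. Leave any green look-alike of the stain_jar alone.

How it is judged:
At the end, for the whole second after the job is handed in: Each thing is on the floor of its own compartment: origin within 22 mm of its centre along each tray axis and under 8 mm above the tray's origin, upright within 0.12 rad, slower than 0.02 m/s. Specimen jar and beaker within 15 mm of their start, upright within 0.15 rad (x of short_objective in the frame of tray_two between 0.01 and 0.054 m and y of short_objective in the frame of tray_two between -0.022 and 0.022 m and z of short_objective in the frame of tray_two between 0 and 0.008 m and angle between each of short_objective, eyepiece, oil_bottle, long_objective, stain_jar's own z axis and vertical below 0.12 rad and linear speed of each of short_objective, eyepiece, oil_bottle, long_objective, stain_jar below 0.02 m/s and x of eyepiece in the frame of tray_two between -0.054 and -0.01 m and y of eyepiece in the frame of tray_two between -0.022 and 0.022 m and z of eyepiece in the frame of tray_two between 0 and 0.008 m and x of oil_bottle in the frame of tray_three between 0.042 and 0.086 m and y of oil_bottle in the frame of tray_three between -0.022 and 0.022 m and z of oil_bottle in the frame of tray_three between 0 and 0.008 m and x of long_objective in the frame of tray_three between -0.022 and 0.022 m and y of long_objective in the frame of tray_three between -0.022 and 0.022 m and z of long_objective in the frame of tray_three between 0 and 0.008 m and x of stain_jar in the frame of tray_three between -0.086 and -0.042 m and y of stain_jar in the frame of tray_three between -0.022 and 0.022 m and z of stain_jar in the frame of tray_three between 0 and 0.008 m and distance of each of specimen_jar, beaker from where it was at the start of the episode below 0.015 m and angle between each of specimen_jar, beaker's own z axis and vertical below 0.15 rad); the robot touches nothing.
It fails at once if the specimen jar pushed, lifted or knocked over (distance of specimen_jar from where it was at the start of the episode above 0.015 m or angle between specimen_jar's own z axis and vertical above 0.3 rad).
It fails at once if the beaker pushed, lifted or knocked over (distance of beaker from where it was at the start of the episode above 0.015 m or angle between beaker's own z axis and vertical above 0.3 rad).
It also fails if it takes over 131 s, if anything falls off the work surface, if the arm or the gripper's body presses on something with over 40 N, if the wrist force passes 120 N, or if a joint passes its speed limit or range.

ROBOT

A 6-joint arm with a two-finger parallel gripper is mounted at the origin on the work surface. World frame = base frame: x ahead of the robot, y to its left, z up, the work surface at z = 0. Lengths are in m, angles in rad, forces in N, time in s.
With the tool pointing down it reaches from about 0.35 to 0.775 m from the base axis. Payload 7.3 kg.
Tool frame: the origin (TCP) lies midway between the tips of the shut fingers; the grasp point (between the pads) lies grasp_offset behind it (grasp_offset is the distance from the TCP to the grasp point, in m); z points along the fingers, y is the line along which they close (so a half turn about z gives the same grasp; the last joint's range is limited). The gripper opens to 92 mm and grips with 3 to 60 N. Pads are 19 mm wide; open, the fingers measure 130 mm over their backs; the gripper's body (75 mm by 190 mm) begins 47 mm behind the grasp point.
Start: joints at [1.039, 0.342, 1.524, -0, 1.275, -0.146], TCP at [0.198, 0.486, 0.227] pointing down, gripper open.
Joint ranges: [-2.53, 2.53], [-0.77, 2.02], [0.04, 2.7], [-1, 4.14], [0.28, 2.66], [-3.11, 3.11]. Speed limits (rad/s): [2.57, 2.57, 3.14, 3.14, 3.14, 3.14].

INTERFACE

Orientations are given as [roll, pitch, yaw] about the fixed x, y, z axes, in that order (R = Rz(yaw) Ry(pitch) Rx(roll)).
In Python, from cell import * gives the robot as it stands.
- The arm moves only by the tool step_arm, never from a script. Its argument "plan" is a list of rows, each a list of 5 numbers: the closure, from -1 (fully open) to 1 (shut), then the shift along the tool's x, y, z in m, then the turn about the tool's z in rad. In form: [[hand, x, y, z, twist], ...]. A call has 1 to 20 rows; each row is the pose to reach, as a shift and turn from the pose commanded when the call began, along the tool's axes at that moment; what a row does not reach only later rows make up. A row lasts 1/8 s, in which the tool goes at most 62.5 mm and 10.7 degrees, less where a joint would pass 70% of its speed; a pose out of reach is approached as far as the arm can. A call with a gripper value outside its range is refused whole. The fingers move at their own pace and stop on an object; "grip_force" is the grip in N (left out, the last holds). Time passes only in rows, so rows that repeat a pose let the fingers close. It gives the time, the measured TCP pose, the force, the opening and the grip force at its end, in the units of the state.
- observe(): the state, without advancing time (a new reading comes with each control period).
- read_camera(name): name is "scene" or "side" or "wrist"; returns a dict with "img" (384x512x3 uint8, red, green, blue), "range_z" (384x512 float32, m along the optical axis (not along the pixel's ray), 0 where there is no reading), "fx", "fy", "cx", "cy" (pixels), "R" (3x3) and "t" (3): a world point X has camera coordinates R X + t; the wrist camera has in their place "T_tool_cam" (4x4, takes a point from camera to tool coordinates, whose origin is the TCP and whose axes are the flange's). Camera axes: x right, y down, z forward; pixel columns grow to the right and rows downward; lengths in m; the calibration is good to about 2 mm. A picture is of the moment at which its call begins: read the wrist's pose just before it.
- hand_in(): hands the job in; it is judged then, once.
The state is a dict: "time": time; "qpos": joint angles; "qvel": joint speeds; "joint_efforts": joint torques, N m; "tool_pos": TCP position; "tool_rot": TCP orientation; "contact_force": force on the tool from outside, world axes, zero at the start; "torque": the same for the moment, N m; "opening": finger opening in m; "grip_force": force on a finger pad.
Only numpy, scipy, OpenCV 4.12 (cv2) and the standard library are available. Lean on these libraries where they do the work, as an engineer would, in place of code of your own. Each camera call takes 0.05 s, during which the arm holds its last target. There are 200 camera calls.

## Working session

There is one attempt and no reset: what is moved stays moved. The work goes in short steps, Python scripts to look and compute and a tool call to move; the robot and the scene stay as the last step left them, time stands still between calls to the robot, and variables do not carry over. Pictures are saved under pics/ and viewed, at most 14 in all, crops included, and the job is handed in when it is done.

Besides the shell and the picture viewer there is one more tool, called after "Request:" as a command line: name --pt "numbers of a row" for each row, then --argument value for the rest. step_arm: Moves the arm, as the interface text tells. Its arguments: {"type":"object","properties":{"plan":{"type":"array","items":{"type":"array","items":{"type":"number"}}},"grip_force":{"type":"number"}},"required":["plan"]}

```bash
mkdir -p pics; ls; python3 - <<'E'
from cell import *
import cv2,numpy as np
s=observe();print(s)
for n in("scene","side"):
    c=read_camera(n);cv2.imwrite(f"pics/{n}0.png",c["img"][:,:,::-1]);np.savez(f"{n}0.npz",**c);print(n,c["fx"],c["cx"],c["cy"],c["R"],c["t"])
E
```

```text
pics
{'time': 0.0, 'qpos': array([ 1.03898375e+00,  3.42738550e-01,  1.52499324e+00, -4.16668600e-05,
        1.27539531e+00, -1.45968347e-01]), 'qvel': array([-1.09479926e-03,  5.87773856e-04,  5.69207592e-05,  5.46580539e-04,
       -2.30924559e-03, -1.54552230e-03]), 'joint_efforts': array([-4.25844119e-04, -4.31210804e+01, -2.44235641e+01,  7.17965886e-02,
        5.53358858e-02, -1.13602864e-04]), 'tool_pos': array([0.19735154, 0.48606636, 0.22604504]), 'tool_rot': array([-3.14006873e+00, -1.83766544e-04,  2.75576045e+00]), 'contact_force': array([-0.09627856, -0.65117756, -0.18990709]), 'torque': array([-0.06958663,  0.01265345,  0.00071874]), 'grip_force': 0.0, 'opening': 0.09156093998938802}
scene 362.19948972941006 254.79396591779198 192.52303542053718 [[ 0.51800011  0.85520883 -0.01713901]
 [ 0.66970077 -0.4179401  -0.61386233]
 [-0.53214356  0.30650275 -0.78922703]] [-0.30518654 -0.36329678  1.22710046]
side 380.00695572716234 256.4196915090772 196.87744906075937 [[-9.98872117e-01 -4.74731260e-02 -8.91766578e-04]
 [-2.66096207e-02  5.75244834e-01 -8.17548353e-01]
 [ 3.93245601e-02 -8.16602525e-01 -5.75859267e-01]] [0.56046598 0.05494827 0.84171676]
```

View pics/scene0.png

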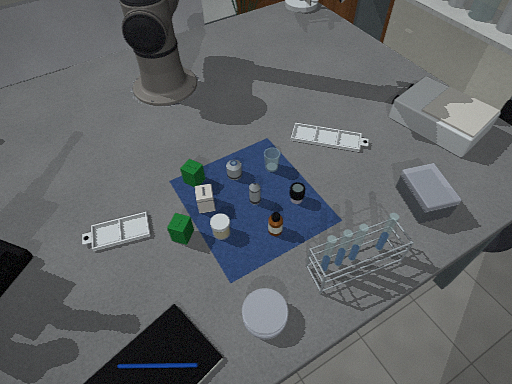

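View pics/side0.png

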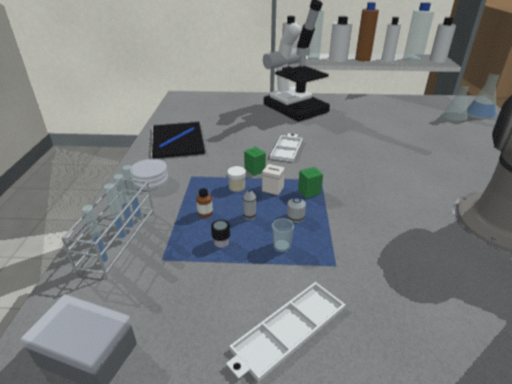

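The scene view shows tray_two at about (120,232) with its tab on the left, and tray_three at (328,137) with its tab on the right. The stock on the mat:
- short objective (234,169)
- long objective (255,192)
- eyepiece (297,192)
- oil bottle (276,225)
- stain jar (204,198)
- specimen jar (220,227)
- beaker (272,158)
- green blocks (192,173) and (180,228)

The side view agrees with this.

```bash
cat > h.py <<'E'
import numpy as np,cv2
def cloud(c,R=None,t=None):
    z=c["range_z"];v,u=np.indices(z.shape)
    P=np.stack([(u-c["cx"])/c["fx"]*z,(v-c["cy"])/c["fy"]*z,z],-1)
    R=c["R"] if R is None else R; t=c["t"] if t is None else t
    W=(P-t)@R; W[z<=0]=np.nan
    return W
def ray(c,u,v,h,R=None,t=None):
    R=c["R"] if R is None else R; t=c["t"] if t is None else t
    d=R.T@np.array([(u-c["cx"])/c["fx"],(v-c["cy"])/c["fy"],1]);o=-R.T@t
    return o+d*(h-o[2])/d[2]
def wristpose(c,s):
    from scipy.spatial.transform import Rotation as Ro
    M=np.eye(4);M[:3,:3]=Ro.from_euler("xyz",s["tool_rot"]).as_matrix();M[:3,3]=s["tool_pos"]
    M=np.linalg.inv(M@c["T_tool_cam"]);return M[:3,:3],M[:3,3]
E
python3 - <<'E'
from h import *
for n in("scene","side"):
    c=dict(np.load(f"{n}0.npz"));W=cloud(c)
    print(n,"tablez",np.nanmedian(W[150:250,100:400,2]))
    m=((W[...,2]>0.018)&(W[...,2]<0.1)&(W[...,0]>0.15)).astype(np.uint8)
    k,l,st,ce=cv2.connectedComponentsWithStats(m,connectivity=4)
    for i in range(1,k):
        if 40<st[i,4]<1500:
            p=W[l==i];top=p[p[:,2]>np.percentile(p[:,2],90)-.006]
            col=np.median(c["img"][l==i],0)
            print(st[i],ce[i].round(),"top xyz",top.mean(0).round(3),"ext",np.ptp(p,0).round(3),col)
    # tray pixels: white, low
    im=cv2.cvtColor(c["img"],cv2.COLOR_RGB2HSV)
    m=((im[...,1]<40)&(im[...,2]>150)&(W[...,2]<0.02)&(W[...,2]>-0.01)).astype(np.uint8)
    m=cv2.morphologyEx(m,cv2.MORPH_CLOSE,np.ones((7,7)))
    k,l,st,ce=cv2.connectedComponentsWithStats(m)
    for i in range(1,k):
        if st[i,4]>300:
            h=np.argwhere(l==i)[:,::-1]; Q=np.array([ray(c,u,v,.012)[:2] for u,v in h],np.float32)
            print("tray",st[i],cv2.minAreaRect(Q))
E
```

```text
scene tablez 0.0015134214765983411
[451   0  14   7  73] [458.   2.] top xyz [0.17  1.231 0.038] ext [0.032 0.045 0.025] [112. 115. 116.]
[468   0  33  21 500] [483.   9.] top xyz [0.298 1.221 0.084] ext [0.084 0.07  0.076] [ 93. 103. 103.]
[496   4  16  28 291] [505.  20.] top xyz [0.379 1.215 0.09 ] ext [0.066 0.032 0.08 ] [114. 118. 119.]
[264 147  16  22 284] [271. 157.] top xyz [0.504 0.103 0.055] ext [0.043 0.042 0.041] [ 84. 102. 116.]
[180 159  24  25 432] [192. 171.] top xyz [ 0.438 -0.097  0.059] ext [0.055 0.054 0.045] [25.  81.5 41. ]
[226 160  16  16 168] [233. 168.] top xyz [0.478 0.002 0.042] ext [0.039 0.037 0.029] [100.  104.5 110. ]
[249 182  11  19 179] [254. 191.] top xyz [0.581 0.005 0.065] ext [0.026 0.027 0.054] [ 95. 101. 105.]
[289 182  16  19 234] [297. 191.] top xyz [0.631 0.096 0.047] ext [0.037 0.037 0.029] [18.  19.  21.5]
[195 184  19  26 405] [204. 196.] top xyz [ 0.527 -0.106  0.059] ext [0.051 0.052 0.044] [144. 144. 141.]
[268 212  15  21 255] [275. 222.] top xyz [0.679 0.    0.064] ext [0.034 0.034 0.049] [87. 56. 26.]
[167 213  26  28 531] [180. 2
[... 2549 characters left out ...]
250] [296. 208.] top xyz [0.474 0.013 0.042] ext [0.039 0.035 0.03 ] [110.5 116.5 121. ]
[272 218  22  29 517] [282. 231.] top xyz [0.505 0.104 0.055] ext [0.041 0.044 0.041] [ 99. 116. 128.]
[211 219  19  23 353] [220. 230.] top xyz [0.629 0.101 0.047] ext [0.037 0.038 0.031] [36. 42. 48.]
tray [  13   32  269    8 1505] ((1.322854995727539, -1.6914279460906982), (1.65450918674469, 0.15798848867416382), 0.557550847530365)
tray [267 133  36  34 664] ((0.49008670449256897, -0.30238547921180725), (0.2085646688938141, 0.0713292807340622), 76.5887680053711)
tray [ 226  281  120   99 4995] ((0.49985355138778687, 0.30559632182121277), (0.21880340576171875, 0.07096126675605774), 44.013423919677734)
```

```bash
cat >> h.py <<'E'
def go(s,x,y,z,yaw):
    """rows numbers (x,y,z,twist) from state s to TCP world pose, tool down, yaw mod pi nearest"""
    w=s["tool_rot"][2];d=np.array([x,y,z])-s["tool_pos"]
    tw=w-yaw; tw=(tw+np.pi/2)%np.pi-np.pi/2
    c_,s_=np.cos(w),np.sin(w)
    return np.round([d[0]*c_+d[1]*s_, d[0]*s_-d[1]*c_, -d[2], tw],4)
E
python3 - <<'E'
from cell import *
import cell
from h import *
print([n for n in dir(cell) if n[0]!='_'],globals().get("grasp_offset"))
s=observe();c=read_camera("wrist");print(c["T_tool_cam"].round(3),c["fx"])
print(go(s,.53,.22,.35,np.pi/2), s["qpos"])
sc=dict(np.load("scene0.npz"))
for u,v in((365,143),(87,238)):print(ray(sc,u,v,.004))
E
```

```text
['IKError', 'grasp_offset', 'hand_in', 'observe', 'read_camera'] 0.0188
[[ 0.001 -0.967 -0.254  0.067]
 [ 1.     0.001 -0.001 -0.001]
 [ 0.001 -0.254  0.967 -0.158]
 [ 0.     0.     0.     1.   ]] 279.88818902194504
[-0.4083 -0.1214 -0.1239  1.185 ] [ 1.03902569e+00  3.42690743e-01  1.52490622e+00 -1.61524211e-05
  1.27539904e+00 -1.45990485e-01]
[0.57141711 0.37948451 0.004     ]
[ 0.46425969 -0.3888784   0.004     ]
```

```bash
python3 - <<'E'
from cell import *
from h import *
print(go(observe(),.5,0,.34,np.pi))
E
```

```text
[-0.4633 -0.3366 -0.1138 -0.3858]
```

Request:
step_arm --pt "-1 -0.03 -0.02 -0.06 -0.05" --pt "-1 -0.463 -0.337 -0.114 -0.386" --pt "-1 -0.463 -0.337 -0.114 -0.386" --pt "-1 -0.463 -0.337 -0.114 -0.386" --pt "-1 -0.463 -0.337 -0.114 -0.386" --pt "-1 -0.463 -0.337 -0.114 -0.386" --pt "-1 -0.463 -0.337 -0.114 -0.386" --pt "-1 -0.463 -0.337 -0.114 -0.386" --pt "-1 -0.463 -0.337 -0.114 -0.386" --pt "-1 -0.463 -0.337 -0.114 -0.386" --pt "-1 -0.463 -0.337 -0.114 -0.386" --pt "-1 -0.463 -0.337 -0.114 -0.386" --pt "-1 -0.463 -0.337 -0.114 -0.386" --pt "-1 -0.463 -0.337 -0.114 -0.386" --pt "-1 -0.463 -0.337 -0.114 -0.386" --pt "-1 -0.463 -0.337 -0.114 -0.386"

```text
time: 2.15
tool_pos: [0.4996, 0.0003, 0.3408]
tool_rot: [3.142, 0.0, -3.141]
contact_force: [-0.3, -0.5, 0.5]
opening: 0.0917
grip_force: 0.0
```

```bash
cat >> h.py <<'E'
def objs(c,R,t,verbose=1):
    W=cloud(c,R,t);out=[]
    m=((W[...,2]>0.022)&(W[...,2]<0.1)).astype(np.uint8)
    k,l,st,ce=cv2.connectedComponentsWithStats(m,connectivity=4)
    for i in range(1,k):
        if 100<st[i,4]<6000:
            p=W[l==i];hi=np.percentile(p[:,2],95);top=p[p[:,2]>hi-.004]
            r=cv2.minAreaRect(top[:,:2].astype(np.float32))
            print(st[i],"ht",hi.round(3),"topc",np.round(r[0],4),"size",np.round(r[1],3),"ang",round(r[2],1),np.median(c["img"][l==i],0))
def trays(c,R,t):
    W=cloud(c,R,t);im=cv2.cvtColor(c["img"],cv2.COLOR_RGB2HSV)
    m=((im[...,1]<40)&(im[...,2]>150)&(W[...,2]<0.02)&(W[...,2]>-0.01)).astype(np.uint8)
    m=cv2.morphologyEx(m,cv2.MORPH_CLOSE,np.ones((9,9)))
    k,l,st,ce=cv2.connectedComponentsWithStats(m)
    for i in range(1,k):
        if st[i,4]>700:
            mm=(l==i).astype(np.uint8)
            n0=cv2.morphologyEx(mm,cv2.MORPH_OPEN,np.ones((23,23))) # drops tab? (30 mm ~ 17 px)
            for nm,x in(("full",mm),("notab",n0)):
                Q=np.array([ray(c,u,v,.012,R,t)[:2] for v,u in np.argwhere(x)],np.float32)
                if len(Q): print("tray",nm,st[i],[np.round(a,4) for a in cv2.minAreaRect(Q)])
E
python3 - <<'E'
from cell import *
from h import *
s=observe();c=read_camera("wrist");R,t=wristpose(c,s)
cv2.imwrite("pics/w1.png",c["img"][:,:,::-1]);np.savez("w1.npz",**c,Rw=R,tw=t)
objs(c,R,t);trays(c,R,t);print(np.nanmedian(cloud(c,R,t)[...,2]))
E
```

```text
[172 100  39  38 881] ht 0.06 topc [ 0.4357 -0.0982] size [0.044 0.04 ] ang 27.5 [ 57. 167.  93.]
[244 130  24  25 350] ht 0.046 topc [0.4726 0.0026] size [0.029 0.031] ang 73.8 [156.5 166.5 173.5]
[302 149  29  28 402] ht 0.057 topc [0.5047 0.1014] size [0.042 0.042] ang 1.7 [119. 145. 163.]
[172 157  34  35 818] ht 0.06 topc [ 0.5252 -0.1074] size [0.04  0.044] ang 70.5 [217. 217. 212.]
[119 184  42  38 825] ht 0.06 topc [ 0.5746 -0.1934] size [0.04  0.044] ang 41.9 [ 57. 167.  90.]
[248 193  17  21 281] ht 0.067 topc [0.5765 0.005 ] size [0.016 0.016] ang 26.1 [136. 145. 154.]
[177 210  27  28 583] ht 0.049 topc [ 0.6155 -0.111 ] size [0.042 0.043] ang 85.9 [225. 231. 231.]
[296 218  23  23 420] ht 0.048 topc [0.6267 0.0954] size [0.036 0.033] ang 88.8 [ 72.   86.  101.5]
tray full [    0     0   505   240 76778] [array([ 0.4586, -0.0031]), array([0.396 , 0.9251]), np.float64(0.0715)]
tray notab [    0     0   505   240 76778] [array([0.4403, 0.0024]), array([0.9005, 0.366 ]), np.float64(87.8096)]
tray full [ 149  268  203   27 3424] [array([ 0.7464, -0.0067]), array([0.0579, 0.4021]), np.float64(0.1294)]
0.0014279908976613676
```

View pics/w1.png

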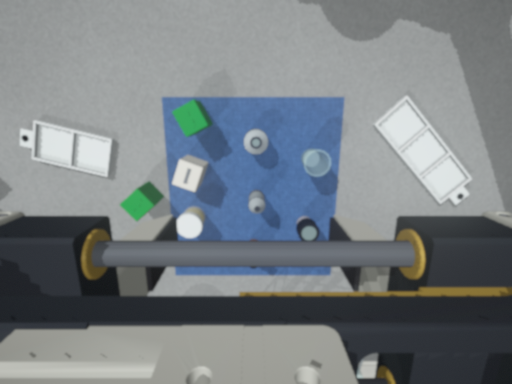

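The wrist view shows both trays clearly: tray_two at (70,148) with its tab at (25,137), and tray_three at (423,148) with its tab at (458,196). All the stock is in view except the oil bottle, which the gripper hides.

```bash
python3 - <<'E'
from h import *
c=dict(np.load("w1.npz"));R,t=c["Rw"],c["tw"]
im=cv2.cvtColor(c["img"],cv2.COLOR_RGB2HSV)
print(im[148,55],im[140,32],im[60,60],im[150,420])
m=((im[...,1]<25)&(im[...,2]>195)).astype(np.uint8);m[212:]=0
for x0,x1,nm,L in((0,150,"two",.132),(350,512,"three",.196)):
    q=np.zeros_like(m);q[:,x0:x1]=m[:,x0:x1]
    q=cv2.morphologyEx(q,cv2.MORPH_CLOSE,np.ones((7,7)))
    k,l,st,ce=cv2.connectedComponentsWithStats(q);i=1+np.argmax(st[1:,4]);q=(l==i).astype(np.uint8)
    o=cv2.morphologyEx(q,cv2.MORPH_OPEN,cv2.getStructuringElement(cv2.MORPH_ELLIPSE,(25,25)))
    for a in(q,o):
        Q=np.array([ray(c,u,v,.011,R,t)[:2] for v,u in np.argwhere(a)],np.float32)
        print(nm,st[i],Q.mean(0),cv2.minAreaRect(Q))
E
```

```text
[ 90   8 229] [ 90   6 219] [ 98   6 159] [ 90   7 230]
two [  20  121   91   55 3111] [ 0.4855339  -0.32139665] ((0.48480120301246643, -0.32760828733444214), (0.15230846405029297, 0.06843940168619156), 76.35391998291016)
two [  20  121   91   55 3111] [ 0.48821923 -0.31092235] ((0.4889291524887085, -0.3105238378047943), (0.11711448431015015, 0.06825239956378937), 76.1680679321289)
three [ 375   96   96  108 4621] [0.49172047 0.2972671 ] ((0.4989413917064667, 0.3037157654762268), (0.2178606539964676, 0.06789323687553406), 44.0050163269043)
three [ 375   96   96  108 4621] [0.49135754 0.29673228] ((0.49632957577705383, 0.30124977231025696), (0.2106717824935913, 0.06787777692079544), 44.059967041015625)
```

```bash
python3 - <<'E'
from cell import *
from h import *
s=observe();print(go(s,.474,.004,.011,2.356))
E
```

```text
[0.0256 0.0038 0.3298 0.7862]
```

Request:
step_arm --pt "-0.4 0.026 0.004 0.05 0.786" --pt "-0.4 0.026 0.004 0.1 0.786" --pt "-0.4 0.026 0.004 0.15 0.786" --pt "-0.4 0.026 0.004 0.2 0.786" --pt "-0.4 0.026 0.004 0.22 0.786" --pt "-0.4 0.026 0.004 0.23 0.786" --pt "-0.4 0.026 0.004 0.26 0.786" --pt "-0.4 0.026 0.004 0.29 0.786" --pt "-0.4 0.026 0.004 0.31 0.786" --pt "-0.4 0.026 0.004 0.33 0.786" --pt "-0.4 0.026 0.004 0.33 0.786" --pt "0.4 0.026 0.004 0.33 0.786" --pt "0.4 0.026 0.004 0.33 0.786" --pt "0.4 0.026 0.004 0.33 0.786" --pt "0.4 0.026 0.004 0.33 0.786" --grip_force 25

```text
time: 4.08
tool_pos: [0.4742, 0.0039, 0.0114]
tool_rot: [3.141, 0.001, 2.356]
contact_force: [-0.1, -0.4, 5.3]
opening: 0.0395
grip_force: 25.0
```

```bash
python3 - <<'E'
from cell import *
from h import *
s=observe();print(go(s,.4797,-.3485,.016,1.3326))
E
```

```text
[-0.2532 -0.2452 -0.0046  1.0233]
```

Request:
step_arm --pt "0.4 0 0 -0.03 0" --pt "0.4 0 0 -0.08 0" --pt "0.4 0 0 -0.13 0" --pt "0.4 -0.04 -0.04 -0.15 0.18" --pt "0.4 -0.08 -0.08 -0.15 0.36" --pt "0.4 -0.12 -0.12 -0.15 0.54" --pt "0.4 -0.16 -0.155 -0.15 0.72" --pt "0.4 -0.2 -0.195 -0.15 0.9" --pt "0.4 -0.24 -0.235 -0.15 1.023" --pt "0.4 -0.253 -0.245 -0.15 1.023" --pt "0.4 -0.253 -0.245 -0.14 1.023" --pt "0.4 -0.253 -0.245 -0.1 1.023" --pt "0.4 -0.253 -0.245 -0.06 1.023" --pt "0.4 -0.253 -0.245 -0.06 1.023"

```text
time: 5.82
tool_pos: [0.4775, -0.3443, 0.0675]
tool_rot: [-3.134, -0.005, 1.335]
contact_force: [0.0, 0.1, -1.2]
opening: 0.0393
grip_force: 25.0
```

```bash
python3 - <<'E'
from cell import *
from h import *
s=observe();print(go(s,.4797,-.3485,.016,1.3326))
c=read_camera("wrist");R,t=wristpose(c,s)
cv2.imwrite("pics/w2.png",c["img"][:,:,::-1]);np.savez("w2.npz",**c,Rw=R,tw=t)
E
```

```text
[-0.0035  0.0031  0.0515  0.0027]
```

View pics/w2.png

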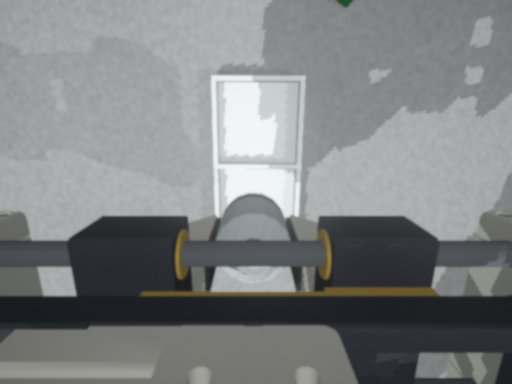

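The tray is square to the gripper. Its outer walls are at columns 213 and 304, the partition is at row 166, and the objective is above the tab compartment.

```bash
python3 - <<'E'
from h import *
c=dict(np.load("w2.npz"))
for p in((258.5,166),(258.5,76)):print(ray(c,*p,.012,c["Rw"],c["tw"]))
E
```

```text
[ 0.48867549 -0.31666346  0.012     ]
[ 0.50346642 -0.25337268  0.012     ]
```

Request:
step_arm --pt "0.4 -0.003 0.002 0.02 0.003" --pt "0.4 -0.003 0.002 0.04 0.003" --pt "0.4 -0.003 0.002 0.051 0.003" --pt "0.4 -0.003 0.002 0.051 0.003" --pt "0.4 -0.003 0.002 0.051 0.003" --pt "0 -0.003 0.002 0.051 0.003" --pt "-0.4 -0.003 0.002 0.051 0.003" --pt "-0.4 -0.003 0.002 0.051 0.003" --pt "-0.4 -0.003 0.002 0.03 0.003" --pt "-0.4 -0.003 0.002 -0.01 0.003" --pt "-0.4 -0.003 0.002 -0.06 0.003" --pt "-0.4 -0.003 0.002 -0.1 0.003" --pt "-0.4 -0.003 0.002 -0.1 0.003"

```text
time: 7.5
tool_pos: [0.4819, -0.3528, 0.1745]
tool_rot: [3.135, 0.004, 1.33]
contact_force: [-0.1, 0.4, -0.9]
opening: 0.0644
grip_force: 0.0
```

```bash
python3 - <<'E'
from cell import *
from h import *
s=observe();print(s["time"],s["tool_pos"],s["opening"])
c=read_camera("wrist");R,t=wristpose(c,s);objs(c,R,t)
c=read_camera("scene");objs(c,c["R"],c["t"])
print(go(s,.628,.097,.0145,1.3326))
E
```

```text
7.5 [ 0.48187177 -0.3528455   0.17452055] 0.06436349402404924
[276   0  56  31 994] ht 0.059 topc [ 0.5693 -0.2137] size [0.015 0.034] ang 75.5 [ 41. 116.  62.]
[233 159  37  39 847] ht 0.05 topc [ 0.4805 -0.3512] size [0.031 0.032] ang 77.8 [164. 171. 174.]
[245 176  12  11 105] ht 0.052 topc [ 0.481  -0.3516] size [0.011 0.011] ang 75.4 [148. 166. 168.]
[  35    0   79   34 1517] ht 0.095 topc [-0.5489 -0.1647] size [0.016 0.193] ang 0.5 [108. 110. 113.]
[469   0  32  20 464] ht 0.088 topc [0.3021 1.2253] size [0.068 0.022] ang 52.9 [ 98. 108. 108.]
[497   4  15  28 276] ht 0.094 topc [0.3753 1.2173] size [0.011 0.034] ang 72.0 [119. 124. 125.]
[ 139   57   47   38 1020] ht 0.095 topc [ 0.0377 -0.0063] size [0.129 0.057] ang 79.9 [67. 66. 64.]
[ 390   76  110   78 4654] ht 0.078 topc [0.6333 0.6223] size [0.205 0.155] ang 10.9 [188. 188. 182.]
[264 147  16  21 271] ht 0.057 topc [0.5049 0.1031] size [0.039 0.045] ang 56.6 [ 88. 108. 122.]
[180 159  24  25 408] ht 0.06 topc [ 0.4356 -0.0965] size [0.045 0.04 ] ang 24.9 [27.  90.5 47. ]
[ 397  163   64   56 2288] ht 0.072 topc [0.800
[... 565 characters left out ...]
t 0.05 topc [ 0.6151 -0.1103] size [0.041 0.044] ang 61.7 [199. 206. 208.]
[ 91 220  21  20 245] ht 0.05 topc [ 0.4846 -0.3494] size [0.029 0.032] ang 2.6 [100. 107. 109.]
[ 306  222  107   69 1105] ht 0.09 topc [0.8464 0.0999] size [0.204 0.068] ang 79.5 [100. 107. 114.]
[348 238  15  22 177] ht 0.096 topc [0.8364 0.0956] size [0.017 0.007] ang 26.4 [ 70.  90. 109.]
[  0 240  29  48 779] ht 0.037 topc [ 0.4469 -0.536 ] size [0.054 0.11 ] ang 82.1 [13. 13. 14.]
[334 244  14  21 177] ht 0.098 topc [0.8314 0.0623] size [0.016 0.005] ang 39.8 [ 68.  89. 110.]
[ 242  288   46   49 1765] ht 0.042 topc [ 0.8404 -0.1299] size [0.089 0.089] ang 12.4 [158. 164. 173.]
[ 0.4717  0.0346  0.16   -0.0027]
```

Short objective is placed: top at 0.051, 3 mm off centre. Eyepiece next.

Request:
step_arm --pt "-0.4 0.06 0.004 0 0" --pt "-0.4 0.12 0.009 0 0" --pt "-0.4 0.18 0.013 0 0" --pt "-0.4 0.24 0.018 0 0" --pt "-0.4 0.3 0.022 0 0" --pt "-0.4 0.36 0.026 0 0" --pt "-0.4 0.41 0.03 0 0" --pt "-0.4 0.45 0.033 0.02 0" --pt "-0.4 0.472 0.035 0.05 0" --pt "-0.4 0.472 0.035 0.06 0" --pt "-0.4 0.472 0.035 0.06 0" --pt "-0.4 0.472 0.035 0.06 0" --pt "-0.4 0.472 0.035 0.06 0"

```text
time: 9.22
tool_pos: [0.6276, 0.0976, 0.1119]
tool_rot: [3.14, -0.001, 1.329]
contact_force: [0.4, 0.7, -0.6]
opening: 0.0645
grip_force: 0.0
```

```bash
python3 - <<'E'
from cell import *
from h import *
s=observe();print(s["tool_pos"],go(s,.6285,.097,.0145,1.3326))
E
```

```text
[0.62761979 0.09760074 0.11190536] [-0.0004  0.001   0.0974 -0.004 ]
```

Request:
step_arm --pt "-0.4 0 0.001 0.04 0" --pt "-0.4 0 0.001 0.07 0" --pt "-0.4 0 0.001 0.09 0" --pt "-0.4 0 0.001 0.097 0" --pt "-0.4 0 0.001 0.097 0" --pt "-0.4 0 0.001 0.097 0" --pt "0.4 0 0.001 0.097 0" --pt "0.4 0 0.001 0.097 0" --pt "0.4 0 0.001 0.097 0" --pt "0.4 0 0.001 0.097 0" --pt "0.4 0 0.001 0.097 0"

```text
time: 10.6
tool_pos: [0.6283, 0.0983, 0.014]
tool_rot: [3.141, -0.0, 1.33]
contact_force: [0.8, 0.3, 1.4]
opening: 0.0375
grip_force: 25.0
```

```bash
python3 - <<'E'
from cell import *
from h import *
s=observe();print(go(s,.4949,-.2863,.020,1.3326))
E
```

```text
[-0.4053 -0.0377 -0.006  -0.0028]
```

Request:
step_arm --pt "0.4 0 0 -0.03 0" --pt "0.4 0 0 -0.08 0" --pt "0.4 0 0 -0.13 0" --pt "0.4 -0.04 -0.004 -0.14 0" --pt "0.4 -0.09 -0.009 -0.14 0" --pt "0.4 -0.15 -0.014 -0.14 0" --pt "0.4 -0.21 -0.02 -0.14 0" --pt "0.4 -0.27 -0.026 -0.14 0" --pt "0.4 -0.33 -0.031 -0.14 0" --pt "0.4 -0.38 -0.036 -0.14 0" --pt "0.4 -0.405 -0.038 -0.12 0" --pt "0.4 -0.405 -0.038 -0.08 0" --pt "0.4 -0.405 -0.038 -0.06 0" --pt "0.4 -0.405 -0.038 -0.06 0" --pt "0.4 -0.405 -0.038 -0.06 0" --pt "0.4 -0.405 -0.038 -0.06 0"

```text
time: 12.6
tool_pos: [0.4952, -0.2863, 0.0749]
tool_rot: [3.14, 0.001, 1.33]
contact_force: [-0.3, -0.6, -1.4]
opening: 0.037
grip_force: 25.0
```

```bash
python3 - <<'E'
from cell import *
from h import *
s=observe();print(s["opening"],s["tool_pos"],go(s,.4949,-.2863,.020,1.3326))
E
```

```text
0.03696669890120283 [ 0.49516258 -0.28629702  0.07489042] [-0.0001 -0.0003  0.0549 -0.0025]
```

Request:
step_arm --pt "0.4 0 0 0.02 0" --pt "0.4 0 0 0.04 0" --pt "0.4 0 0 0.056 0" --pt "0.4 0 0 0.056 0" --pt "0.4 0 0 0.056 0" --pt "0 0 0 0.056 0" --pt "-0.4 0 0 0.056 0" --pt "-0.4 0 0 0.056 0" --pt "-0.4 0 0 0.03 0" --pt "-0.4 0 0 -0.01 0" --pt "-0.4 0 0 -0.06 0" --pt "-0.4 0 0 -0.1 0" --pt "-0.4 0 0 -0.1 0" --pt "-0.4 0 0 -0.1 0" --pt "-0.4 0 0 -0.1 0"

```text
time: 14.48
tool_pos: [0.4938, -0.2855, 0.1721]
tool_rot: [-3.139, -0.001, 1.33]
contact_force: [-0.8, -0.0, 0.2]
opening: 0.0643
grip_force: 0.0
```

```bash
python3 - <<'E'
from cell import *
from h import *
s=observe()
c=read_camera("wrist");R,t=wristpose(c,s);objs(c,R,t)
print(s["tool_pos"],go(s,.678,.002,.0115,.768))
print(s["qpos"])
E
```

```text
[ 106    0   72   41 1744] ht 0.059 topc [ 0.4314 -0.1144] size [0.024 0.048] ang 76.2 [ 39. 142.  76.]
[212   0  51  20 819] ht 0.058 topc [ 0.5186 -0.1259] size [0.005 0.042] ang 74.7 [167. 168. 163.]
[ 280   35   67   68 2537] ht 0.059 topc [ 0.5742 -0.1939] size [0.04  0.044] ang 41.4 [ 55. 137.  79.]
[ 236  164   37   39 1117] ht 0.052 topc [ 0.4946 -0.2879] size [0.037 0.037] ang 37.5 [122. 134. 135.]
[239 217  35  24 604] ht 0.049 topc [ 0.4835 -0.343 ] size [0.014 0.031] ang 75.5 [152. 160. 162.]
[ 0.49383311 -0.28549923  0.17210203] [0.3231 0.1102 0.1606 0.5618]
[-6.58567610e-01  4.73032869e-01  1.47582171e+00  8.65051365e-05
  1.19578731e+00 -4.17575948e-01]
```

Request:
step_arm --pt "-0.4 0.05 0.017 0 0.1" --pt "-0.4 0.1 0.034 0 0.2" --pt "-0.4 0.15 0.051 0 0.3" --pt "-0.4 0.2 0.068 0 0.4" --pt "-0.4 0.25 0.085 0 0.5" --pt "-0.4 0.29 0.1 0.01 0.562" --pt "-0.4 0.323 0.11 0.03 0.562" --pt "-0.4 0.323 0.11 0.06 0.562" --pt "-0.4 0.323 0.11 0.06 0.562" --pt "-0.4 0.323 0.11 0.06 0.562" --pt "-0.4 0.323 0.11 0.06 0.562"

```text
time: 15.9
tool_pos: [0.6791, 0.0008, 0.1153]
tool_rot: [3.14, -0.002, 0.767]
contact_force: [0.6, -0.3, 0.1]
opening: 0.0646
grip_force: 0.0
```

```bash
python3 - <<'E'
from cell import *
from h import *
s=observe();print(s["tool_pos"],go(s,.678,.002,.0115,.768))
E
```

```text
[0.67911384 0.00075523 0.11532582] [ 1.000e-04 -1.700e-03  1.038e-01 -1.000e-03]
```

Request:
step_arm --pt "-0.4 0 -0.001 0.04 0" --pt "-0.4 0 -0.001 0.07 0" --pt "-0.4 0 -0.001 0.09 0" --pt "-0.4 0 -0.001 0.103 0" --pt "-0.4 0 -0.001 0.103 0" --pt "-0.4 0 -0.001 0.103 0" --pt "0.4 0 -0.001 0.103 0" --pt "0.4 0 -0.001 0.103 0" --pt "0.4 0 -0.001 0.103 0" --pt "0.4 0 -0.001 0.103 0" --pt "0.4 0 -0.001 0.103 0" --grip_force 18

```text
time: 17.27
tool_pos: [0.6778, 0.0021, 0.0109]
tool_rot: [3.141, -0.0, 0.768]
contact_force: [0.4, -0.5, 2.1]
opening: 0.0336
grip_force: 18.0
```

```bash
python3 - <<'E'
from cell import *
from h import *
s=observe();print(go(s,.5373,.3409,.017,.768))
E
```

```text
[ 1.342e-01 -3.413e-01 -6.100e-03 -2.000e-04]
```

Request:
step_arm --pt "0.4 0 0 -0.03 0" --pt "0.4 0 0 -0.08 0" --pt "0.4 0 0 -0.13 0" --pt "0.4 0.018 -0.045 -0.14 0" --pt "0.4 0.037 -0.095 -0.14 0" --pt "0.4 0.057 -0.145 -0.14 0" --pt "0.4 0.077 -0.195 -0.14 0" --pt "0.4 0.096 -0.245 -0.14 0" --pt "0.4 0.116 -0.295 -0.14 0" --pt "0.4 0.134 -0.341 -0.14 0" --pt "0.4 0.134 -0.341 -0.11 0" --pt "0.4 0.134 -0.341 -0.08 0" --pt "0.4 0.134 -0.341 -0.06 0" --pt "0.4 0.134 -0.341 -0.06 0" --pt "0.4 0.134 -0.341 -0.06 0" --pt "0.4 0.134 -0.341 -0.06 0"

```text
time: 19.27
tool_pos: [0.538, 0.3408, 0.072]
tool_rot: [3.141, -0.002, 0.768]
contact_force: [0.4, 0.1, -0.4]
opening: 0.0336
grip_force: 18.0
```

```bash
python3 - <<'E'
from cell import *
from h import *
s=observe();print(s["opening"],s["tool_pos"],go(s,.5373,.3409,.0165,.768))
c=read_camera("wrist");R,t=wristpose(c,s)
cv2.imwrite("pics/w3.png",c["img"][:,:,::-1]);np.savez("w3.npz",**c,Rw=R,tw=t)
E
```

```text
0.033595164348438775 [0.53797808 0.34081237 0.07202192] [-0.0004 -0.0005  0.0555 -0.0003]
```

View pics/w3.png

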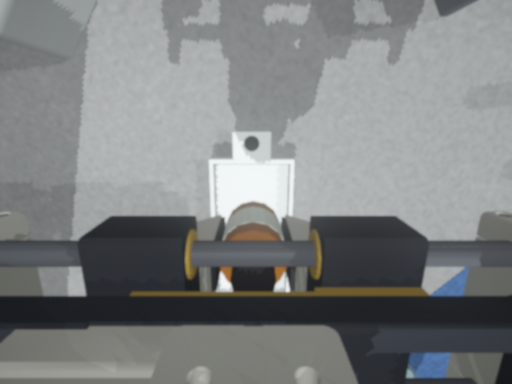

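The oil bottle is over the tab compartment, with the tab dot at (251,143) and the end wall at about row 159. The alignment is good.

```bash
python3 - <<'E'
from h import *
c=dict(np.load("w3.npz"))
print(ray(c,251.5,160.5,.012,c["Rw"],c["tw"]),"expect .5604 .3631")
E
```

```text
[0.56196358 0.36397214 0.012     ] expect .5604 .3631
```

Request:
step_arm --pt "0.4 0 0 0.02 0" --pt "0.4 0 0 0.04 0" --pt "0.4 0 0 0.056 0" --pt "0.4 0 0 0.056 0" --pt "0.4 0 0 0.056 0" --pt "0 0 0 0.056 0" --pt "-0.4 0 0 0.056 0" --pt "-0.4 0 0 0.056 0" --pt "-0.4 0 0 0.03 0" --pt "-0.4 0 0 -0.01 0" --pt "-0.4 0 0 -0.06 0" --pt "-0.4 0 0 -0.1 0" --pt "-0.4 0 0 -0.1 0" --pt "-0.4 0 0 -0.1 0" --pt "-0.4 0 0 -0.1 0"

```text
time: 21.2
tool_pos: [0.5366, 0.3401, 0.1691]
tool_rot: [-3.141, 0.003, 0.768]
contact_force: [-0.4, 0.2, 0.2]
opening: 0.0641
grip_force: 0.0
```

```bash
python3 - <<'E'
from cell import *
from h import *
s=observe()
c=read_camera("wrist");R,t=wristpose(c,s);objs(c,R,t)
print(s["tool_pos"],go(s,.5770,.0055,.0165,.768))
E
```

```text
[ 374    0   98   42 2214] ht 0.071 topc [0.7472 0.3337] size [0.022 0.054] ang 44.2 [133.  138.5 144. ]
[237 164  33  37 959] ht 0.069 topc [0.537  0.3389] size [0.019 0.019] ang 57.8 [138. 111.  95.]
[0.53659801 0.34013658 0.16911267] [-2.033e-01  2.688e-01  1.526e-01 -2.000e-04]
```

Request:
step_arm --pt "-0.4 -0.035 0.045 0 0" --pt "-0.4 -0.07 0.092 0 0" --pt "-0.4 -0.105 0.139 0 0" --pt "-0.4 -0.14 0.186 0 0" --pt "-0.4 -0.175 0.232 0 0" --pt "-0.4 -0.203 0.269 0 0" --pt "-0.4 -0.203 0.269 0.02 0" --pt "-0.4 -0.203 0.269 0.04 0" --pt "-0.4 -0.203 0.269 0.04 0" --pt "-0.4 -0.203 0.269 0.04 0" --pt "-0.4 -0.203 0.269 0.04 0"

```text
time: 22.62
tool_pos: [0.5786, 0.0062, 0.1315]
tool_rot: [3.14, -0.001, 0.768]
contact_force: [0.2, 0.1, 0.4]
opening: 0.0643
grip_force: 0.0
```

```bash
python3 - <<'E'
from cell import *
from h import *
s=observe();print(s["tool_pos"],go(s,.577,.0055,.0165,.768))
c=read_camera("wrist");R,t=wristpose(c,s);objs(c,R,t)
E
```

```text
[0.57856908 0.00616456 0.13153112] [-0.0016 -0.0006  0.115   0.0002]
[428   0  21  10 103] ht 0.043 topc [0.7936 0.0052] size [0.002 0.003] ang 14.1 [150. 157. 159.]
[  86  154   62   52 2024] ht 0.057 topc [0.5042 0.1017] size [0.043 0.043] ang 52.6 [145. 174. 194.]
[235 176  32  37 941] ht 0.068 topc [0.5766 0.0054] size [0.016 0.016] ang 43.2 [159. 169. 177.]
[267 269  48  23 706] ht 0.055 topc [ 0.545  -0.0936] size [0.007 0.019] ang 48.4 [159. 159. 155.]
```

Request:
step_arm --pt "-0.4 -0.002 -0.001 0.04 0" --pt "-0.4 -0.002 -0.001 0.08 0" --pt "-0.4 -0.002 -0.001 0.1 0" --pt "-0.4 -0.002 -0.001 0.115 0" --pt "-0.4 -0.002 -0.001 0.115 0" --pt "-0.4 -0.002 -0.001 0.115 0" --pt "0.5 -0.002 -0.001 0.115 0" --pt "0.5 -0.002 -0.001 0.115 0" --pt "0.5 -0.002 -0.001 0.115 0" --pt "0.5 -0.002 -0.001 0.115 0" --pt "0.5 -0.002 -0.001 0.115 0" --grip_force 25

```text
time: 24.05
tool_pos: [0.5759, 0.0054, 0.0158]
tool_rot: [-3.142, -0.0, 0.768]
contact_force: [-1.1, 1.0, 0.2]
opening: 0.0271
grip_force: 25.0
```

```bash
python3 - <<'E'
from cell import *
from h import *
s=observe();print(go(s,.4913,.2964,.022,.768))
E
```

```text
[ 1.412e-01 -2.682e-01 -6.200e-03 -2.000e-04]
```

Request:
step_arm --pt "0.5 0 0 -0.03 0" --pt "0.5 0 0 -0.08 0" --pt "0.5 0 0 -0.13 0" --pt "0.5 0.024 -0.045 -0.14 0" --pt "0.5 0.049 -0.093 -0.14 0" --pt "0.5 0.074 -0.141 -0.14 0" --pt "0.5 0.099 -0.189 -0.14 0" --pt "0.5 0.124 -0.237 -0.14 0" --pt "0.5 0.141 -0.268 -0.14 0" --pt "0.5 0.141 -0.268 -0.14 0" --pt "0.5 0.141 -0.268 -0.11 0" --pt "0.5 0.141 -0.268 -0.08 0" --pt "0.5 0.141 -0.268 -0.06 0" --pt "0.5 0.141 -0.268 -0.06 0" --pt "0.5 0.141 -0.268 -0.06 0" --pt "0.5 0.141 -0.268 -0.06 0"

```text
time: 26.05
tool_pos: [0.492, 0.2961, 0.0769]
tool_rot: [3.141, -0.002, 0.767]
contact_force: [-1.2, -0.4, -1.8]
opening: 0.0271
grip_force: 25.0
```

```bash
python3 - <<'E'
from cell import *
from h import *
s=observe();print(s["opening"],s["tool_pos"],go(s,.4913,.2964,.0215,.768))
E
```

```text
0.027099594435725634 [0.49200788 0.2960697  0.07689339] [-0.0003 -0.0007  0.0554 -0.0005]
```

Request:
step_arm --pt "0.5 0 0 0.02 0" --pt "0.5 0 0 0.04 0" --pt "0.5 0 0 0.056 0" --pt "0.5 0 0 0.056 0" --pt "0.5 0 0 0.056 0" --pt "0.2 0 0 0.056 0" --pt "-0.3 0 0 0.056 0" --pt "-0.3 0 0 0.056 0" --pt "-0.3 0 0 0.03 0" --pt "-0.3 0 0 -0.01 0" --pt "-0.3 0 0 -0.06 0" --pt "-0.3 0 0 -0.1 0" --pt "-0.4 0 0 -0.1 0" --pt "-0.4 0 0 -0.1 0" --pt "-0.4 0 0 -0.1 0"

```text
time: 27.92
tool_pos: [0.4905, 0.2957, 0.1741]
tool_rot: [-3.141, 0.003, 0.768]
contact_force: [-0.1, 0.1, 0.7]
opening: 0.0641
grip_force: 0.0
```

```bash
python3 - <<'E'
from cell import *
from h import *
s=observe()
c=read_camera("wrist");R,t=wristpose(c,s);objs(c,R,t)
print(s["tool_pos"],s["qpos"],go(s,.5255,-.106,.0165,np.radians(160.7)))
E
```

```text
[236 102  34  35 935] ht 0.069 topc [0.5368 0.3391] size [0.019 0.019] ang 89.2 [139. 107.  89.]
[239 164  28  33 711] ht 0.073 topc [0.4923 0.2957] size [0.016 0.015] ang 1.9 [144. 152. 154.]
[0.4904592  0.29571654 0.17414262] [4.08760459e-01 4.75113944e-01 1.46624309e+00 3.29815175e-05
 1.20325242e+00 1.21175633e+00] [-0.2538  0.3134  0.1576  1.1046]
```

Request:
step_arm --pt "-0.4 -0.03 0.037 0 0.15" --pt "-0.4 -0.065 0.08 0 0.32" --pt "-0.4 -0.1 0.123 0 0.49" --pt "-0.4 -0.135 0.166 0 0.66" --pt "-0.4 -0.17 0.209 0 0.83" --pt "-0.4 -0.205 0.252 0 1.0" --pt "-0.4 -0.24 0.296 0 1.105" --pt "-0.4 -0.254 0.313 0 1.105" --pt "-0.4 -0.254 0.313 0.03 1.105" --pt "-0.4 -0.254 0.313 0.04 1.105" --pt "-0.4 -0.254 0.313 0.04 1.105" --pt "-0.4 -0.254 0.313 0.04 1.105" --pt "-0.4 -0.254 0.313 0.04 1.105"

```text
time: 29.6
tool_pos: [0.5264, -0.1053, 0.1366]
tool_rot: [-3.142, -0.002, -0.337]
contact_force: [0.0, -1.3, 0.6]
opening: 0.0643
grip_force: 0.0
```

```bash
python3 - <<'E'
from cell import *
from h import *
s=observe();print(s["tool_pos"],go(s,.5255,-.106,.0165,np.radians(160.7)))
c=read_camera("wrist");R,t=wristpose(c,s);objs(c,R,t);cv2.imwrite("pics/w4.png",c["img"][:,:,::-1])
E
```

```text
[ 0.52639964 -0.10534205  0.1365529 ] [-0.0006  0.0009  0.1201  0.0003]
[ 197   66   53   56 2321] ht 0.049 topc [ 0.6156 -0.1113] size [0.044 0.044] ang 70.7 [251. 255. 255.]
[ 294   72   75   72 3102] ht 0.059 topc [ 0.5745 -0.1933] size [0.04  0.044] ang 41.6 [ 69. 191. 108.]
[485 127  27  44 888] ht 0.044 topc [ 0.4836 -0.335 ] size [0.009 0.031] ang 84.0 [113. 119. 120.]
[ 421  138   59   44 2058] ht 0.052 topc [ 0.495  -0.2869] size [0.037 0.037] ang 69.6 [ 95.  100.  101.5]
[ 231  166   46   55 2434] ht 0.059 topc [ 0.5249 -0.1068] size [0.04  0.044] ang 69.6 [249. 249. 243.]
[ 245  267   60   25 1389] ht 0.059 topc [ 0.4414 -0.0996] size [0.056 0.027] ang 71.6 [ 46. 184.  95.]
```

View pics/w4.png

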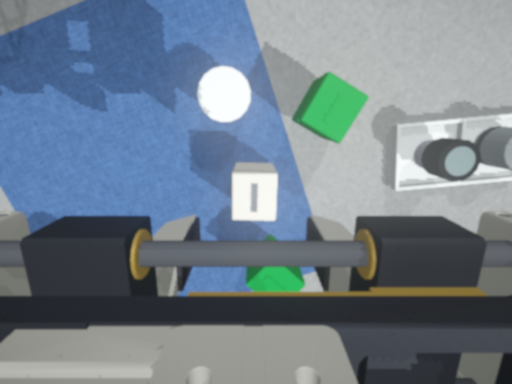

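The jar at (255,195) is square to the fingers, with clear gaps to the specimen jar and both green blocks.

Request:
step_arm --pt "-0.4 -0.001 0.0015 0.04 0.01" --pt "-0.4 -0.001 0.0015 0.08 0.01" --pt "-0.4 -0.001 0.0015 0.105 0.01" --pt "-0.4 -0.001 0.0015 0.12 0.01" --pt "-0.4 -0.001 0.0015 0.12 0.01" --pt "-0.4 -0.001 0.0015 0.12 0.01" --pt "0.4 -0.001 0.0015 0.12 0.01" --pt "0.4 -0.001 0.0015 0.12 0.01" --pt "0.4 -0.001 0.0015 0.12 0.01" --pt "0.4 -0.001 0.0015 0.12 0.01" --pt "0.4 -0.001 0.0015 0.12 0.01"

```text
time: 31.02
tool_pos: [0.5247, -0.1066, 0.0161]
tool_rot: [-3.141, -0.001, -0.347]
contact_force: [-1.2, 1.2, 5.5]
opening: 0.0397
grip_force: 25.0
```

```bash
python3 - <<'E'
from cell import *
from h import *
s=observe();print(s["qpos"],go(s,.4453,.2519,.022,.768))
E
```

```text
[-3.43741572e-01  6.19132273e-01  1.73568091e+00  2.12029777e-04
  7.86187634e-01  1.57412774e+00] [-0.1966 -0.3101 -0.0059 -1.1152]
```

Request:
step_arm --pt "0.4 0 0 -0.03 0" --pt "0.4 0 0 -0.08 0" --pt "0.4 0 0 -0.13 0" --pt "0.4 -0.025 -0.04 -0.15 -0.15" --pt "0.4 -0.053 -0.084 -0.15 -0.32" --pt "0.4 -0.081 -0.128 -0.15 -0.49" --pt "0.4 -0.109 -0.172 -0.15 -0.66" --pt "0.4 -0.137 -0.216 -0.15 -0.83" --pt "0.4 -0.165 -0.26 -0.15 -1.0" --pt "0.4 -0.19 -0.3 -0.15 -1.115" --pt "0.4 -0.197 -0.31 -0.15 -1.115" --pt "0.4 -0.197 -0.31 -0.15 -1.115" --pt "0.4 -0.197 -0.31 -0.1 -1.115" --pt "0.4 -0.197 -0.31 -0.07 -1.115" --pt "0.4 -0.197 -0.31 -0.07 -1.115" --pt "0.4 -0.197 -0.31 -0.07 -1.115" --pt "0.4 -0.197 -0.31 -0.07 -1.115"

```text
time: 33.15
tool_pos: [0.4458, 0.2519, 0.0872]
tool_rot: [3.14, -0.003, 0.767]
contact_force: [0.1, 0.1, -0.5]
opening: 0.0394
grip_force: 25.0
```

```bash
python3 - <<'E'
from cell import *
from h import *
s=observe();print(s["opening"],s["tool_pos"],go(s,.4453,.2519,.0215,.768))
c=read_camera("wrist");R,t=wristpose(c,s);objs(c,R,t);cv2.imwrite("pics/w5.png",c["img"][:,:,::-1])
E
```

```text
0.03941674828174023 [0.44580769 0.25189331 0.08722116] [-0.0004 -0.0004  0.0657 -0.0009]
[ 226    0   53   58 2587] ht 0.069 topc [0.5347 0.3369] size [0.014 0.019] ang 44.3 [132. 101.  64.]
[ 231   99   43   45 1494] ht 0.073 topc [0.4918 0.2958] size [0.015 0.016] ang 36.4 [133. 139. 141.]
[218 191  70  13 830] ht 0.099 topc [0.4616 0.266 ] size [0.001 0.039] ang 43.9 [141. 143. 139.]
[433 267  35  29 855] ht 0.056 topc [0.5181 0.1027] size [0.038 0.015] ang 89.4 [ 90. 114. 137.]
```

View pics/w5.png

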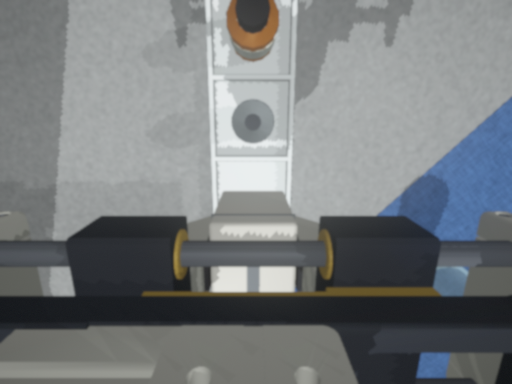

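The long objective at (252,122) and the oil bottle at (252,20) stand in their compartments. The jar is square above the third.

Request:
step_arm --pt "0.4 0 0 0.03 0" --pt "0.4 0 0 0.05 0" --pt "0.4 0 0 0.066 0" --pt "0.4 0 0 0.066 0" --pt "0.4 0 0 0.066 0" --pt "0.1 0 0 0.066 0" --pt "-0.4 0 0 0.066 0" --pt "-0.4 0 0 0.066 0" --pt "-0.4 0 0 0.04 0" --pt "-0.4 0 0 0 0" --pt "-0.4 0 0 -0.05 0" --pt "-0.4 0 0 -0.1 0" --pt "-0.4 0 0 -0.15 0" --pt "-0.4 0 0 -0.2 0" --pt "-0.4 0 0 -0.2 0" --pt "-0.4 0 0 -0.2 0" --pt "-0.4 0 0 -0.2 0"

```text
time: 35.33
tool_pos: [0.444, 0.2517, 0.2842]
tool_rot: [-3.14, 0.003, 0.768]
contact_force: [-0.2, 0.1, -0.8]
opening: 0.0642
grip_force: 0.0
```

```bash
python3 - <<'E'
from cell import *
from h import *
s=observe()
c=read_camera("wrist");R,t=wristpose(c,s);objs(c,R,t);cv2.imwrite("pics/w6.png",c["img"][:,:,::-1])
c=read_camera("side");objs(c,c["R"],c["t"]);cv2.imwrite("pics/s6.png",c["img"][:,:,::-1])
E
```

```text
[241  54  26  30 618] ht 0.069 topc [0.5362 0.3387] size [0.019 0.019] ang 1.0 [151.5 116.   90. ]
[243 107  22  21 360] ht 0.073 topc [0.4919 0.2955] size [0.015 0.014] ang 44.3 [161. 168. 170.]
[ 239  147   29   35 1004] ht 0.064 topc [0.4446 0.2507] size [0.044 0.039] ang 44.0 [236. 236. 231.]
[336 188  35  33 640] ht 0.057 topc [0.5042 0.1036] size [0.041 0.042] ang 69.8 [121.  148.  167.5]
[   0   17  271   20 3822] ht 0.096 topc [ 1.3525 -1.725 ] size [1.576 0.101] ang 2.7 [190. 191. 181.]
[276  20  11  15 104] ht 0.097 topc [ 0.4994 -1.7297] size [0.023 0.058] ang 87.1 [188. 188. 179.]
[429  21  14  15 104] ht 0.098 topc [-0.3919 -1.7244] size [0.059 0.018] ang 8.1 [192. 193. 184.]
[ 430   38   82   36 1487] ht 0.096 topc [-0.3895 -1.1832] size [0.161 0.336] ang 47.1 [79. 66. 60.]
[308  40  13  18 171] ht 0.097 topc [ 0.3382 -1.226 ] size [0.046 0.02 ] ang 6.6 [151. 161. 158.]
[406  41  21  19 305] ht 0.096 topc [-0.1354 -1.2134] size [0.029 0.077] ang 84.7 [150. 160. 157.]
[469  85  27  27 521] ht 0.094 topc [-0.192 -0.609] size [0.02  0.035] ang 57.0 [107. 115. 126.]
[447  8
[... 475 characters left out ...]
 143. 145.]
[227 166  19  19 290] ht 0.051 topc [ 0.6149 -0.1093] size [0.042 0.044] ang 5.0 [174.5 180.  180.5]
[299 166  25  25 460] ht 0.06 topc [ 0.4354 -0.095 ] size [0.045 0.042] ang 26.6 [46. 96. 58.]
[ 476  178   36   55 1249] ht 0.094 topc [0.0608 0.0058] size [0.012 0.072] ang 6.0 [85. 84. 82.]
[272 218  22  27 491] ht 0.057 topc [0.5049 0.1039] size [0.041 0.044] ang 0.7 [108. 127. 142.]
[ 301  269   37   44 1057] ht 0.064 topc [0.446  0.2527] size [0.045 0.04 ] ang 43.7 [151. 151. 148.]
[282 297  19  30 465] ht 0.072 topc [0.4938 0.3   ] size [0.012 0.017] ang 76.4 [116. 122. 124.]
[250 317  23  36 666] ht 0.069 topc [0.5378 0.3408] size [0.019 0.019] ang 46.2 [108.   77.   47.5]
```

View pics/s6.png

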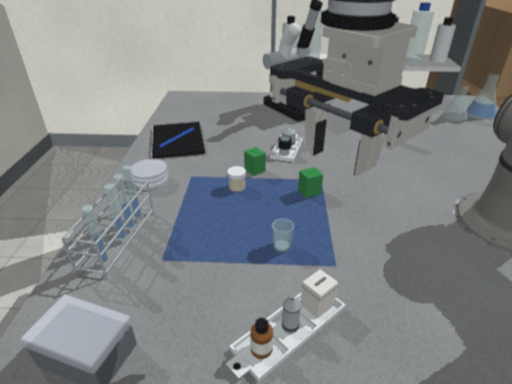

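The side view shows the oil bottle (262,337), long objective (291,312) and jar (319,293) upright in tray_three, counted from the tab. Both tray_two items are in place near (287,143), and the specimen jar and beaker have not moved.

```bash
python3 -c "
from cell import *
print(hand_in())"
```

```text
the job is handed in; nothing more can be done
None
```

I made up both kits and handed the job in at about 35 s of robot time: all five items measured upright and within a few mm of their compartment centres, and the specimen jar and beaker stayed where they were; the hand-in gave no verdict.

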